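# Shim a rocking mulling slab

### The job

The round stone mulling slab does not sit firm on the steel bench plate. Press down gently, with 5 to 10 N, round its edge to find the side where it rocks, slide the orange shim under that side just until the slab is firm and let go of it, then press the slab down over the shim, with some 10 N, to prove that it no longer rocks. The slab must stay level and in its place, and the shim stays in.

Things in the scene. Friction and masses are not known exactly. Their poses are not given: they have to be found in the camera images.
- bench_plate: flat ground steel plate, 280 (its x) x 320 (its y) mm, 12 mm high, fixed on the worktop; origin at the centre of its underside on the worktop
- slab_top (a point): centre of the top face of the round grey stone slab, 160 mm in diameter, 22 mm high, 0.8 to 1.1 kg, loose on the bench plate; z is the normal of its top face, which is level while nothing presses on it
- slab_under (a point): centre of the slab's underside. Only its edge bears on the plate, and over 155 degrees, on one side, that edge stands hollow by 2.5 to 5 mm; side and depth differ each time. Pressed with 3 to 7 N, 15 mm in from the edge and within 45 degrees of the hollow's middle, it tips about a line across it, 17 mm off its centre on that side, till the hollow edge meets the plate; elsewhere it is firm
- shim_grip (a point): centre, half-way up (9 mm), of the tail block of the loose orange plastic shim; the block is 20 mm long (x), 26 mm wide and 18 mm high, gripped across its width (y). The shim's tapered blade, 26 mm wide, points along +x from the block: from 6.5 mm thick at the block (10 mm from this point), flat beneath, to 1.5 mm thick at its tip, 42 mm from this point
- shim_tip (a point): middle of the thin edge of the shim's blade, on its flat underside
- tester_pot: tester paint pot, 49 mm wide, 60 mm high, a bystander; origin under its centre
There are look-alikes about, which are no part of the job. Of the things like the part that bears shim_grip, leave any that is pink; of the rest the smaller one is meant.

How it is judged:
By the outcome, as a careful person would: the job done as asked, in the order asked, and still so for the second after the job is handed in, with the robot touching nothing.
It also fails if it takes over 72 s, if anything falls off the work surface, if the arm or the gripper's body presses on something with over 40 N, if the wrist force passes 120 N, or if a joint passes its speed limit or range.

### The arm

A 6-joint arm with a two-finger parallel gripper is mounted at the origin on the work surface; the furniture and walls round the work are solid. World frame = base frame: x ahead of the robot, y to its left, z up, the work surface at z = 0. Lengths are in m, angles in rad, forces in N, time in s.
With the tool pointing down it reaches from about 0.25 to 0.725 m from the base axis. Payload 9.7 kg.
Tool frame: the origin (TCP) lies at the very end of the fingers, on their centre line; the grasp point (between the pads) lies 19 mm behind it; z points along the fingers, y is the line along which they close (so a half turn about z gives the same grasp; the last joint's range is limited). The gripper opens to 85 mm and grips with 20 to 120 N. Pads are 22 mm wide; open, the fingers measure 114 mm over their backs; the gripper's body (76 mm by 85 mm) begins 54 mm behind the grasp point. The pads swing forward as they close: fully open they stand 13 mm farther back than shut.
Start: joints at [1.144, 0.087, 0.176, 1.66, 0, 1.571], TCP at [0.228, 0.501, 0.231] pointing down, gripper open.
Joint ranges: [-3.13, 3.13], [-0.85, 1.81], [-1.15, 1.24], [-2.2, 2.28], [-1.44, 1.52], [-3.14, 3.14]. Speed limits (rad/s): [2.22, 2.22, 2.57, 3.14, 3.14, 3.14].

### API

Orientations are given as a unit quaternion [x, y, z, w].
In Python, from cell import bot gives the robot as it stands.
- The arm moves only by the tool carry_out, never from a script. Its arguments are lists of equal length, an entry for each row: "offset": the shift along the world's x, y, z in cm, a list of three; "angular": the turn, a rotation vector about the world's x, y, z in units of 6 degrees (1.0 is 6 degrees), a list of three. In form: {"offset": [[x, y, z], ...], "angular": [[ax, ay, az], ...]}. A call has 1 to 12 rows; each row shifts and turns the commanded pose from where the row before left it; what a row does not reach is not made up. A row lasts 1/10 s, in which the tool goes at most 50 mm and 8.59 degrees, less where a joint would pass 70% of its speed; a pose out of reach is approached as far as the arm can. A call is refused whole if a number of a shift passes 5 or a number of a turn 1, either way. A call with a gripper value outside its range is refused whole. "jaw" is the finger opening in cm, from 0 to 8.54, set as the call begins (left out, the last holds). The fingers move at their own pace and stop on an object; the grip force is fixed at half the most. Time passes only in rows, so rows that do not move let the fingers close. It gives the time, the measured TCP pose, the force, the opening and the grip force at its end, in the units of the state.
- bot.state(): the state, without advancing time (a new reading comes with each control period).
- bot.get_image(name): name is "scene" or "top" or "wrist"; returns a dict with "img" (480x640x3 uint8, blue, green, red), "z_map" (480x640 float32, m along the optical axis (not along the pixel's ray), 0 where there is no reading), "mtx" (3x3 intrinsics, pixels), "eye" and "attitude" of the camera in the world; the wrist camera has in their place "T_tool_cam" (4x4, takes a point from camera to tool coordinates, whose origin is the TCP and whose axes are the flange's). Camera axes: x right, y down, z forward; pixel columns grow to the right and rows downward; lengths in m; the calibration is good to about 2 mm. A picture is of the moment at which its call begins: read the wrist's pose just before it.
- bot.job_done(): hands the job in; it is judged then, once.
The state is a dict: "clock": time; "qpos": joint angles; "joint_vel": joint speeds; "joint_efforts": joint torques, N m; "tcp_pos": TCP position; "orientation": TCP orientation; "ft_force": force on the tool from outside, world axes, zero at the start; "torque": the same for the moment, N m; "width": opening from 0.0 (shut) to 1.0 (fully open); "grasp_force": force on a finger pad.
Only numpy, scipy, OpenCV 4.12 (cv2) and the standard library are available. Lean on these libraries where they do the work, as an engineer would, in place of code of your own. Each camera call takes 0.05 s, during which the arm holds its last target. There are 200 camera calls.

## Working session

There is one attempt and no reset: what is moved stays moved. The work goes in short steps, Python scripts to look and compute and a tool call to move; the robot and the scene stay as the last step left them, time stands still between calls to the robot, and variables do not carry over. Pictures are saved under pics/ and viewed, at most 10 in all, crops included, and the job is handed in when it is done.

Besides the shell and the picture viewer there is one more tool, called after "Request:" as name(argument=value, ...) on one line, values as JSON. carry_out: Moves the arm, as the interface text tells. Its arguments: {"type":"object","properties":{"offset":{"type":"array"},"angular":{"type":"array"},"jaw":{"type":"number"}},"required":["offset","angular"]}

```bash
mkdir -p pics
cat > h.py <<'E'
import numpy as np, cv2
from cell import bot
from scipy.spatial.transform import Rotation as R
def grab(n):
    s=bot.state(); d=bot.get_image(n)
    if n=="wrist":
        T=np.eye(4);T[:3,:3]=R.from_quat(s['orientation']).as_matrix();T[:3,3]=s['tcp_pos'];d['T']=T@d['T_tool_cam']
    else:
        T=np.eye(4);a=np.array(d['attitude']);T[:3,:3]=a if a.shape==(3,3) else R.from_quat(a).as_matrix();T[:3,3]=d['eye'];d['T']=T
    return d
def cloud(d):
    z=d['z_map'];v,u=np.mgrid[:480,:640];K=d['mtx']
    p=np.stack([(u-K[0,2])/K[0,0]*z,(v-K[1,2])/K[1,1]*z,z],-1)
    return p@d['T'][:3,:3].T+d['T'][:3,3]
def save(n,f):
    d=grab(n);cv2.imwrite('pics/'+f+'.png',d['img']);np.savez('pics/'+f,**{k:d[k] for k in('img','z_map','mtx','T')});return d
E
python3 -c "
from h import *
for n in('scene','top'):
    d=save(n,n+'0');print(n,d['T'].round(3),d['mtx'].round(1))
s=bot.state();print(s)
cv2.imwrite('pics/both.png',np.hstack([cv2.resize(cv2.imread('pics/scene0.png'),(400,300)),cv2.resize(cv2.imread('pics/top0.png'),(400,300))]))
"
```

```text
scene [[ 0.696 -0.401  0.596 -0.12 ]
 [-0.718 -0.367  0.591 -0.605]
 [-0.018 -0.84  -0.543  0.598]
 [ 0.     0.     0.     1.   ]] [[478.8   0.  319.7]
 [  0.  478.8 246.2]
 [  0.    0.    1. ]]
top [[ 0.006 -0.995  0.1    0.385]
 [-1.    -0.006  0.     0.009]
 [ 0.    -0.1   -0.995  1.405]
 [ 0.     0.     0.     1.   ]] [[562.1   0.  323.7]
 [  0.  562.1 244.7]
 [  0.    0.    1. ]]
{'clock': 0.1, 'qpos': array([ 1.14400399e+00,  8.73869020e-02,  1.75258303e-01,  1.65977241e+00,
       -4.38675193e-05,  1.57077082e+00]), 'joint_vel': array([-9.03989003e-05, -1.84288698e-03,  3.44689076e-03,  5.51355940e-05,
       -1.16672099e-03,  7.84763230e-05]), 'joint_efforts': array([-8.25994048e-04, -5.21564519e+01,  4.65652406e+01,  1.60864333e-02,
       -4.71219676e-05, -5.22382265e-06]), 'tcp_pos': array([0.22761126, 0.50049553, 0.230687  ]), 'orientation': array([ 2.11767742e-01,  9.77319865e-01, -5.44457454e-04, -9.55458589e-05]), 'ft_force': array([0.06827297, 0.11720063, 0.54705871]), 'torque': array([-0.00064431, -0.02100592, -0.04764189]), 'grasp_force': 0.0, 'width': 0.9987726231732069}
```

View pics/top0.png

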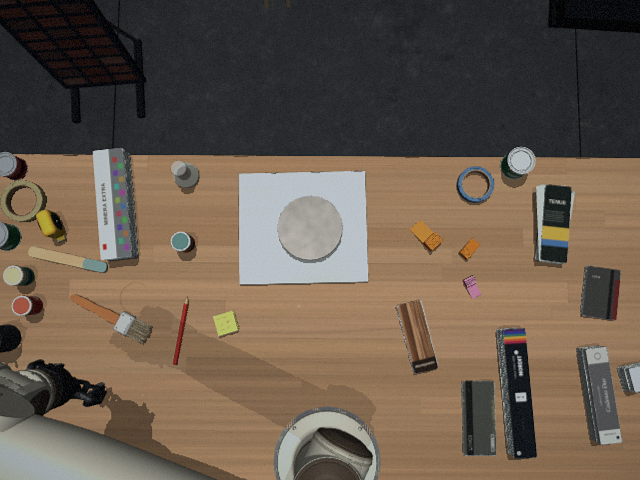

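View pics/scene0.png

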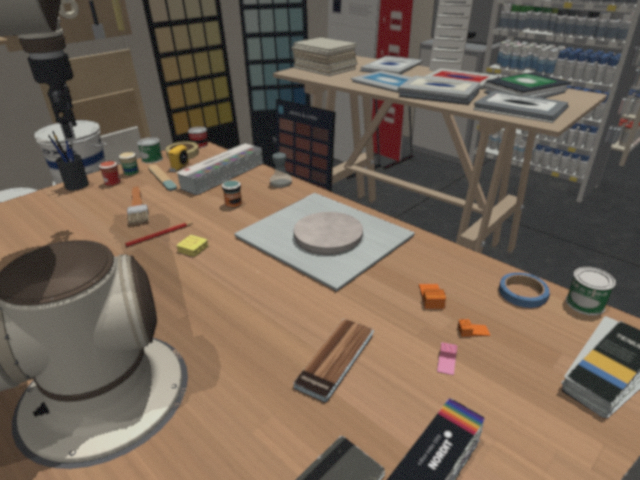

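Top view: slab at (310,228) on the plate, the larger orange shim at (425,235), the smaller one at (469,249) and a pink one at (471,287). The pot is at (182,242). In the scene view the smaller orange shim is at (473,328).

```bash
python3 -c "
from h import *
for n in('top0','scene0'):
    d=dict(np.load('pics/'+n+'.npz'));P=cloud(d);hsv=cv2.cvtColor(d['img'],cv2.COLOR_BGR2HSV)
    # slab by height
    m=(P[...,2]>.026)&(P[...,2]<.045)&(abs(P[...,0]-.43)<.15)&(abs(P[...,1]-.03)<.14)
    q=P[m];print(n,'slab n',len(q),'z',np.median(q[:,2]))
    mm=(m&(P[...,2]>.030)).astype(np.uint8);c=max(cv2.findContours(mm,0,1)[0],key=cv2.contourArea)[:,0]
    w=P[c[:,1],c[:,0]];A=np.c_[2*w[:,:2],np.ones(len(w))];s=np.linalg.lstsq(A,(w[:,:2]**2).sum(1),rcond=None)[0];print('circle',s[:2],np.sqrt(s[2]+s[0]**2+s[1]**2))
    pl=(P[...,2]>.008)&(P[...,2]<.018)&(abs(P[...,0]-.43)<.2)&(abs(P[...,1]-.03)<.2)
    print('plate',cv2.minAreaRect(P[pl][:,:2].astype(np.float32)),np.median(P[pl][:,2]))
    o=((hsv[...,0]>5)&(hsv[...,0]<16)&(hsv[...,1]>200)&(P[...,1]<-.1)&(P[...,1]>-.5)).astype(np.uint8)
    k,l,st,ce=cv2.connectedComponentsWithStats(o)
    for i in range(1,k):
        if st[i,4]>40:
            q=P[l==i];hi=q[q[:,2]>.014] 
            print(ce[i].round(),st[i,4],'mean',q.mean(0).round(4),'hi',hi.mean(0).round(4),'zmax',q[:,2].max().round(4),cv2.minAreaRect(q[:,:2].astype(np.float32)))
d=cv2.imread('pics/top0.png')[215:305,400:500];e=cv2.imread('pics/scene0.png')[270:380,400:510]
cv2.imwrite('pics/c1.png',np.hstack([cv2.resize(d,(440,400),interpolation=2),cv2.resize(e,(360,400),interpolation=2)]))
"
```

```text
top0 slab n 2000 z 0.03400005005779516
circle [0.54466665 0.04446184] 0.06407396700051844
plate ((0.43088340759277344, 0.03023146092891693), (0.39789047837257385, 0.3991197943687439), 0.10123132169246674) 0.012205367111987275
scene0 slab n 1495 z 0.03551913927037342
circle [0.54360341 0.0444074 ] 0.06489322745996139
plate ((0.4958553910255432, 0.05360753834247589), (0.3129391670227051, 0.40369993448257446), 8.733670234680176) 0.013690816850577159
```

View pics/c1.png

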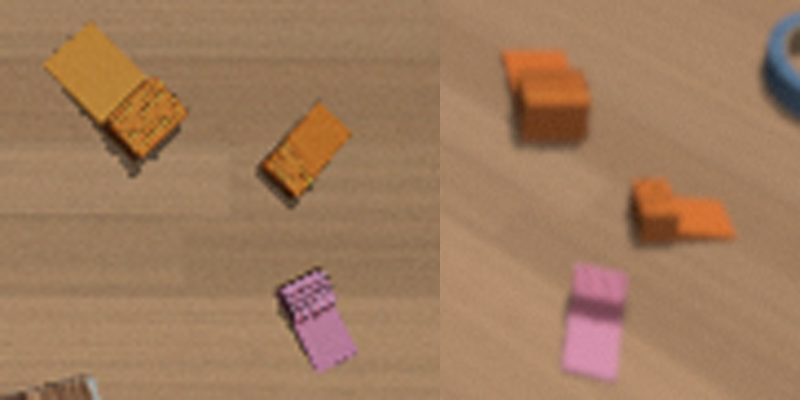

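The crop shows the small shim's block at lower left, about (466,252) in top0, with its blade pointing up and to the right, toward +x, -y. I'll widen the window and refit.

```bash
python3 -c "
from h import *
for n in('top0','scene0'):
    d=dict(np.load('pics/'+n+'.npz'));P=cloud(d);hsv=cv2.cvtColor(d['img'],cv2.COLOR_BGR2HSV)
    m=((P[...,2]>.029)&(P[...,2]<.045)&(abs(P[...,0]-.5)<.15)&(abs(P[...,1]-.03)<.14)).astype(np.uint8)
    c=max(cv2.findContours(m,0,1)[0],key=cv2.contourArea)
    w=P[c[:,0,1],c[:,0,0]][:,:2];A=np.c_[2*w,np.ones(len(w))];s=np.linalg.lstsq(A,(w**2).sum(1),rcond=None)[0];print(n,'circle',s[:2],np.sqrt(s[2]+s[0]**2+s[1]**2),np.median(P[m>0][:,2]))
    pl=((P[...,2]>.008)&(P[...,2]<.018)&(abs(P[...,0]-.52)<.18)&(abs(P[...,1]-.03)<.2)).astype(np.uint8)
    c=max(cv2.findContours(pl,0,1)[0],key=cv2.contourArea)[:,0];print('plate',cv2.minAreaRect(P[c[:,1],c[:,0]][:,:2].astype(np.float32)))
    for nm,h,c0 in(('or',(4,20),None),('pot',None,(182,242))):
        if h: o=((hsv[...,0]>=h[0])&(hsv[...,0]<=h[1])&(hsv[...,1]>(190 if n=='top0' else 170))&(P[...,1]<-.1)&(P[...,1]>-.5)&(P[...,2]>.001)).astype(np.uint8)
        else: o=((P[...,2]>.05)&(abs(P[...,1]-.35)<.05)&(abs(P[...,0]-.5)<.07)).astype(np.uint8)
        k,l,st,ce=cv2.connectedComponentsWithStats(o)
        for i in range(1,k):
            if st[i,4]>40:
                q=P[l==i];hi=q[q[:,2]>.013]
                print(nm,ce[i].round(),st[i,4],'mean',q.mean(0).round(4),'hi',hi.mean(0).round(4),'zmax',q[:,2].max().round(4),cv2.minAreaRect(q[:,:2].astype(np.float32)))
"
```

```text
top0 circle [0.56534561 0.04447763] 0.07821538795476722 0.03412685545879768
plate ((0.566883385181427, 0.06304953247308731), (0.2739884555339813, 0.32022884488105774), 1.644014596939087)
or [430. 243.] 49 mean [ 0.5298 -0.2531  0.0247] hi [ 0.5301 -0.2535  0.0252] zmax 0.0323 ((0.5341101884841919, -0.2591674029827118), (0.02632131241261959, 0.03587893396615982), 44.689918518066406)
or [469. 248.] 146 mean [ 0.5178 -0.354   0.0101] hi [ 0.5067 -0.3427  0.0184] zmax 0.0245 ((0.5170683264732361, -0.3547312617301941), (0.027496671304106712, 0.0511164665222168), 44.92463302612305)
pot [180. 241.] 324 mean [0.527  0.3544 0.0591] hi [0.527  0.3544 0.0591] zmax 0.0691 ((0.5274111032485962, 0.35496702790260315), (0.04789084941148758, 0.047131914645433426), 15.1376953125)
scene0 circle [0.56306947 0.04585168] 0.07836557598421753 0.03565039107491791
plate ((0.5645833015441895, 0.06579077988862991), (0.2775779962539673, 0.32501041889190674), 1.6211963891983032)
or [432. 296.] 454 mean [ 0.535  -0.2544  0.0196] hi [ 0.5284 -0.2606  0.025 ] zmax 0.0316 ((0.5483262538909912, -0.24380934238433838), (0.07754422724246979, 0.036457840353250504), 41.59262466430664)
or [472. 329.] 332 mean [ 0.512  -0.3511  0.0119] hi [ 0.5028 -0.343   0.019 ] zmax 0.0222 ((0.5164942741394043, -0.3520575761795044), (0.027583589777350426, 0.05376218631863594), 51.13291549682617)
pot [231. 186.] 187 mean [0.5209 0.3507 0.0591] hi [0.5209 0.3507 0.0591] zmax 0.0642 ((0.5239112377166748, 0.35368990898132324), (0.04887988418340683, 0.04793737828731537), 88.77189636230469)
```

Slab centre is about (0.5645, 0.045) with its top at z 0.034. The shim block is at (0.506, -0.343), with its blade at about -47°. I'll start with the presses, moving over with the jaws shut.

Request:
carry_out(offset=[[2.8,-3.2,-0.6],[2.8,-3.2,-1.0],[2.8,-3.2,-1.0],[2.8,-3.2,-1.0],[2.8,-3.2,-1.0],[2.8,-3.2,-1.0],[2.8,-3.2,-1.0],[2.8,-3.2,-1.0],[2.8,-3.2,-1.0],[2.8,-3.2,-1.0],[2.8,-3.2,-1.0],[2.8,-3.2,-1.0]], angular=[[0,0,0],[0,0,0],[0,0,0],[0,0,0],[0,0,0],[0,0,0],[0,0,0],[0,0,0],[0,0,0],[0,0,0],[0,0,0],[0,0,0]], jaw=0)

```text
clock: 1.3
tcp_pos: [0.5645, 0.1151, 0.1146]
orientation: [0.212, 0.977, -0.0, -0.0]
ft_force: [1.1, 0.4, 0.2]
width: -0.002
grasp_force: 0.0
```

Request:
carry_out(offset=[[0,-0.5,-2.5],[0,0,-2.5],[0,0,-1.5],[0,0,-0.7],[0,0,0],[0,0,0]], angular=[[0,0,0],[0,0,0],[0,0,0],[0,0,0],[0,0,0],[0,0,0]])

```text
clock: 1.9
tcp_pos: [0.5641, 0.1121, 0.0444]
orientation: [0.211, 0.977, 0.0, 0.001]
ft_force: [-0.3, -0.7, -0.1]
width: 0.005
grasp_force: 0.0
```

Request:
carry_out(offset=[[0,0,-0.1],[0,0,-0.1],[0,0,-0.1],[0,0,-0.1],[0,0,0]], angular=[[0,0,0],[0,0,0],[0,0,0],[0,0,0],[0,0,0]])

```text
clock: 2.4
tcp_pos: [0.5636, 0.1117, 0.0392]
orientation: [0.212, 0.977, -0.0, -0.0]
ft_force: [-0.2, -0.2, 0.1]
width: 0.004
grasp_force: 0.0
```

Request:
carry_out(offset=[[0,0,-0.1],[0,0,-0.1],[0,0,-0.1],[0,0,0],[0,0,0]], angular=[[0,0,0],[0,0,0],[0,0,0],[0,0,0],[0,0,0]])

```text
clock: 2.9
tcp_pos: [0.5636, 0.1117, 0.0362]
orientation: [0.212, 0.977, -0.0, -0.0]
ft_force: [0.1, -0.3, 0.1]
width: -0.001
grasp_force: 0.0
```

Request:
carry_out(offset=[[0,0,-0.05],[0,0,-0.05],[0,0,0]], angular=[[0,0,0],[0,0,0],[0,0,0]])

```text
clock: 3.2
tcp_pos: [0.5636, 0.1117, 0.0352]
orientation: [0.212, 0.977, -0.0, -0.0]
ft_force: [-0.9, 0.4, -0.4]
width: 0.001
grasp_force: 0.0
```

Request:
carry_out(offset=[[0,0,-0.05],[0,0,-0.05],[0,0,0]], angular=[[0,0,0],[0,0,0],[0,0,0]])

```text
clock: 3.5
tcp_pos: [0.5636, 0.1116, 0.0342]
orientation: [0.212, 0.977, -0.0, -0.0]
ft_force: [0.2, -0.4, -0.2]
width: -0.0
grasp_force: 0.0
```

Request:
carry_out(offset=[[0,0,-0.03],[0,0,0]], angular=[[0,0,0],[0,0,0]])

```text
clock: 3.7
tcp_pos: [0.5637, 0.1117, 0.0341]
orientation: [0.212, 0.977, 0.0, 0.0]
ft_force: [-0.4, 0.6, 0.9]
width: 0.001
grasp_force: 0.4
```

Request:
carry_out(offset=[[0,0,-0.03],[0,0,0]], angular=[[0,0,0],[0,0,0]])

```text
clock: 3.9
tcp_pos: [0.5637, 0.1117, 0.034]
orientation: [0.212, 0.977, 0.0, 0.0]
ft_force: [-1.8, 0.3, 4.4]
width: -0.001
grasp_force: 2.0
```

Request:
carry_out(offset=[[0,0,-0.03],[0,0,0]], angular=[[0,0,0],[0,0,0]])

```text
clock: 4.1
tcp_pos: [0.5637, 0.1117, 0.034]
orientation: [0.212, 0.977, 0.0, 0.0]
ft_force: [-2.5, -0.5, 6.0]
width: -0.003
grasp_force: 3.3
```

Request:
carry_out(offset=[[0,0,-0.025],[0,0,0]], angular=[[0,0,0],[0,0,0]])

```text
clock: 4.3
tcp_pos: [0.5637, 0.1117, 0.0339]
orientation: [0.212, 0.977, 0.0, 0.0]
ft_force: [-4.7, -0.7, 8.4]
width: 0.002
grasp_force: 4.2
```

Firm at the +y side. Next is the far +x side.

Request:
carry_out(offset=[[0,0,0.6],[2.2,-2.2,0],[2.2,-2.2,0],[2.2,-2.2,0],[0,0,0],[0,0,-0.3],[0,0,-0.15],[0,0,-0.08],[0,0,0],[0,0,0]], angular=[[0,0,0],[0,0,0],[0,0,0],[0,0,0],[0,0,0],[0,0,0],[0,0,0],[0,0,0],[0,0,0],[0,0,0]])

```text
clock: 5.3
tcp_pos: [0.6294, 0.0462, 0.034]
orientation: [0.211, 0.977, 0.0, -0.0]
ft_force: [-1.1, 0.2, 1.7]
width: -0.001
grasp_force: 0.7
```

Request:
carry_out(offset=[[0,0,-0.03],[0,0,0]], angular=[[0,0,0],[0,0,0]])

```text
clock: 5.5
tcp_pos: [0.6296, 0.046, 0.0337]
orientation: [0.212, 0.977, 0.0, -0.0]
ft_force: [-1.9, 1.0, 2.1]
width: -0.001
grasp_force: 1.4
```

Request:
carry_out(offset=[[0,0,-0.03],[0,0,0]], angular=[[0,0,0],[0,0,0]])

```text
clock: 5.7
tcp_pos: [0.6298, 0.0459, 0.0334]
orientation: [0.212, 0.977, 0.0, 0.0]
ft_force: [-1.4, 2.5, 4.3]
width: 0.002
grasp_force: 1.6
```

Request:
carry_out(offset=[[0,0,-0.05],[0,0,0]], angular=[[0,0,0],[0,0,0]])

```text
clock: 5.9
tcp_pos: [0.63, 0.0456, 0.033]
orientation: [0.212, 0.977, 0.0, 0.0]
ft_force: [-0.1, 0.9, 3.8]
width: 0.001
grasp_force: 2.1
```

It gives here: z falls while the force holds at about 4 N. I'll follow it down to the stop.

Request:
carry_out(offset=[[0,0,-0.05],[0,0,-0.05],[0,0,0]], angular=[[0,0,0],[0,0,0],[0,0,0]])

```text
clock: 6.2
tcp_pos: [0.6303, 0.0454, 0.0322]
orientation: [0.212, 0.977, -0.0, 0.001]
ft_force: [0.3, 0.0, 4.8]
width: 0.002
grasp_force: 2.8
```

Request:
carry_out(offset=[[0,0,-0.05],[0,0,-0.03],[0,0,0]], angular=[[0,0,0],[0,0,0],[0,0,0]])

```text
clock: 6.5
tcp_pos: [0.6305, 0.0453, 0.032]
orientation: [0.212, 0.977, -0.0, 0.001]
ft_force: [-0.1, 0.2, 9.1]
width: 0.002
grasp_force: 4.2
```

It bottomed out at 9 N after about a 2 mm drop. I'll measure the tilt direction from the depth maps while it is held down.

```bash
cat > tilt.py <<'E'
from h import *
def planes(d):
    P=cloud(d).reshape(-1,3);out=[]
    r=np.hypot(P[:,0]-.5645,P[:,1]-.045)
    m=(r<.072)&(abs(P[:,2]-.034)<.006);q=P[m]
    for _ in range(4):
        A=np.c_[q[:,0]-.5645,q[:,1]-.045,np.ones(len(q))];c=np.linalg.lstsq(A,q[:,2],rcond=None)[0];e=q[:,2]-A@c
        k=abs(e)<2.5*e.std()+1e-4;q=q[k]
    return c,len(q),e.std()
if __name__=='__main__':
    import sys
    t=sys.argv[1]
    for n in('top','scene'):
        a=planes(dict(np.load(f'pics/{n}0.npz')));b=planes(save(n,n+t))
        g=b[0]-a[0];print(n,'ref',a[0].round(4),a[1:],'now',b[0].round(4),b[1:],'tilt deg',np.degrees(np.hypot(*g[:2])),'down dir',np.degrees(np.arctan2(-g[1],-g[0])),'dz',g[2])
E
python3 tilt.py 1
```

```text
top ref [-0.003  -0.0036  0.034 ] (2566, np.float64(0.0025270438237256724)) now [0. 0. 0.] (0, np.float64(nan)) tilt deg 0.26843866294914653 down dir -129.35143417256535 dz -0.03396945578090617
scene ref [0.0019 0.0001 0.0357] (1584, np.float64(0.0009811446176859872)) now [-0.0456  0.0399  0.0364] (1345, np.float64(0.0009940699554637216)) tilt deg 3.556329827573972 down dir -39.93306074793875 dz 0.0006913544007595834
  ret = _var(a, axis=axis, dtype=dtype, out=out, ddof=ddof,
  arrmean = um.true_divide(arrmean, div, out=arrmean,
  ret = ret.dtype.type(ret / rcount)
```

The slab tips toward about -40° by 3.6°, which puts the hollow at about 3.9 mm. That agrees with the 2 mm drop felt here. I'll press at -40° to confirm.

Request:
carry_out(offset=[[0,0,0.7],[-0.8,-2.1,0],[-0.8,-2.1,0],[0,0,0],[0,0,-0.3],[0,0,-0.1],[0,0,-0.1],[0,0,-0.1],[0,0,-0.1],[0,0,0]], angular=[[0,0,0],[0,0,0],[0,0,0],[0,0,0],[0,0,0],[0,0,0],[0,0,0],[0,0,0],[0,0,0],[0,0,0]])

```text
clock: 7.6
tcp_pos: [0.6143, 0.0038, 0.0313]
orientation: [0.212, 0.977, 0.0, 0.001]
ft_force: [2.6, -2.9, 5.5]
width: -0.001
grasp_force: 2.5
```

Request:
carry_out(offset=[[0,0,-0.05],[0,0,0]], angular=[[0,0,0],[0,0,0]])

```text
clock: 7.8
tcp_pos: [0.6144, 0.0037, 0.0311]
orientation: [0.212, 0.977, 0.0, 0.001]
ft_force: [3.1, -3.5, 5.6]
width: 0.003
grasp_force: 2.9
```

Request:
carry_out(offset=[[0,0,-0.03],[0,0,0]], angular=[[0,0,0],[0,0,0]])

```text
clock: 8.0
tcp_pos: [0.6144, 0.0037, 0.031]
orientation: [0.212, 0.977, 0.0, 0.001]
ft_force: [3.5, -3.9, 7.7]
width: -0.0
grasp_force: 3.6
```

```bash
python3 tilt.py 2 2>/dev/null
```

```text
top ref [-0.003  -0.0036  0.034 ] (2566, np.float64(0.0025270438237256724)) now [-0.0295  0.0368  0.0346] (483, np.float64(0.0021492990910755177)) tilt deg 2.770485964649035 down dir -56.670029864738076 dz 0.0006208745032374591
scene ref [0.0019 0.0001 0.0357] (1584, np.float64(0.0009811446176859872)) now [-0.0465  0.0425  0.0365] (1324, np.float64(0.0009531123071105907)) tilt deg 3.6865357053910364 down dir -41.203610334649085 dz 0.0007394103648241251
```

Middle of the hollow is about -41° and its depth about 3.9 mm: a 3.0 mm drop at r 65 mm gives the same figure. Now to the shim.

Request:
carry_out(offset=[[0,0,2.5],[0,0,3.5],[-1.0,-3.5,0.7],[-1.1,-3.5,0.7],[-1.1,-3.5,0.7],[-1.1,-3.5,0.7],[-1.1,-3.5,0.7],[-1.1,-3.5,0.7],[-1.1,-3.5,0.7],[-1.1,-3.5,0],[-1.1,-3.5,0],[-1.1,-3.2,0]], angular=[[0,0,0],[0,0,0],[0,0,-0.4],[0,0,-0.4],[0,0,-0.4],[0,0,-0.4],[0,0,-0.4],[0,0,-0.4],[0,0,-0.4],[0,0,-0.4],[0,0,-0.4],[0,0,-0.2]], jaw=5)

```text
clock: 9.3
tcp_pos: [0.5039, -0.3441, 0.1384]
orientation: [0.401, 0.916, 0.001, -0.001]
ft_force: [0.4, 0.0, 0.5]
width: 0.582
grasp_force: 0.0
```

Request:
carry_out(offset=[[0,0,0],[0,0,0]], angular=[[0,0,0],[0,0,0]])

```text
clock: 9.5
tcp_pos: [0.5042, -0.3432, 0.1383]
orientation: [0.401, 0.916, 0.001, -0.001]
ft_force: [-0.1, -0.3, -0.0]
width: 0.589
grasp_force: 0.0
```

```bash
python3 -c "
from h import *
d=save('wrist','w1');s=bot.state();print(s['tcp_pos'],s['orientation'],s['qpos'].round(2),d['T_tool_cam'].round(3))
" ; python3 tilt.py 3 2>/dev/null
```

```text
[ 0.50456557 -0.3425961   0.1384789 ] [ 4.00689056e-01  9.16213682e-01  5.38703058e-04 -6.92731470e-04] [-0.6   0.22  0.14  1.5   0.    0.23] [[ 0.    -0.955 -0.297  0.076]
 [ 1.     0.    -0.    -0.   ]
 [ 0.    -0.297  0.955 -0.143]
 [ 0.     0.     0.     1.   ]]
top ref [-0.003  -0.0036  0.034 ] (2566, np.float64(0.0025270438237256724)) now [ 0.0009 -0.0013  0.0339] (2566, np.float64(0.0025673688984632556)) tilt deg 0.2554135417285813 down dir -149.33291094602328 dz -2.0119425189181472e-05
scene ref [0.0019 0.0001 0.0357] (1584, np.float64(0.0009811446176859872)) now [ 0.0012 -0.0007  0.0358] (1576, np.float64(0.000997689065774195)) tilt deg 0.06516302627750255 down dir 45.74785982247156 dz 3.258725639633531e-05
```

View pics/w1.png

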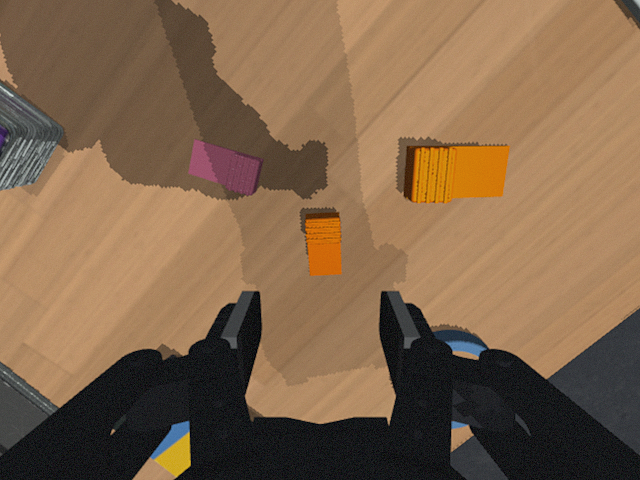

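Wrist view: the shim's ridged block is at about (322,230), with the blade tip at about (325,274). It lies nearly in line with the tool.

```bash
python3 -c "
from h import *
d=dict(np.load('pics/w1.npz'));P=cloud(d);hsv=cv2.cvtColor(d['img'],cv2.COLOR_BGR2HSV)
o=((hsv[...,0]>=4)&(hsv[...,0]<=20)&(hsv[...,1]>200)&(P[...,2]>.0005)).astype(np.uint8);o[:205]=0;o[280:]=0;o[:,:290]=0;o[:,355:]=0
q=P[o>0];hi=q[(q[:,2]>.0155)];lo=q[q[:,2]<.0085]
print(len(q),hi.mean(0),np.median(hi[:,2]),lo.mean(0),lo[:,2].min())
for s in(q,hi,lo): print(cv2.minAreaRect(s[:,:2].astype(np.float32)))
b=lo.mean(0)-hi.mean(0);print('dir',np.degrees(np.arctan2(b[1],b[0])))
u=np.array([.68,-.73])
R0=d['T'][:3,:3]
"
```

```text
2017 [ 0.50551563 -0.34231389  0.01976325] 0.01834642538528819 [ 0.52402377 -0.36020391  0.00397377] 0.0005403698800229284
((0.49418017268180847, -0.3305723965167999), (0.026486089453101158, 0.11860549449920654), 45.311065673828125)
((0.48189839720726013, -0.3204963505268097), (0.02567456103861332, 0.08673551678657532), 47.26736068725586)
((0.5177882313728333, -0.35394102334976196), (0.02645493485033512, 0.05211324617266655), 45.067474365234375)
dir -44.02707773207031
```

Request:
carry_out(offset=[[0.2,0,-2],[0,0,-3],[0,0,-3],[0,0,-2.5],[0,0,-1.5],[0,0,-1],[0,0,-0.5],[0,0,0],[0,0,0]], angular=[[0,0,0.35],[0,0,0],[0,0,0],[0,0,0],[0,0,0],[0,0,0],[0,0,0],[0,0,0],[0,0,0]])

```text
clock: 10.55
tcp_pos: [0.5072, -0.3436, 0.0053]
orientation: [0.384, 0.923, -0.0, 0.001]
ft_force: [-0.1, -0.6, -0.3]
width: 0.587
grasp_force: 0.0
```

Request:
carry_out(offset=[[0,0,0],[0,0,0],[0,0,0],[0,0,0],[0,0,0],[0,0,0]], angular=[[0,0,0],[0,0,0],[0,0,0],[0,0,0],[0,0,0],[0,0,0]], jaw=2)

```text
clock: 11.15
tcp_pos: [0.5072, -0.3438, 0.0053]
orientation: [0.384, 0.923, -0.0, 0.001]
ft_force: [-1.0, 0.6, 6.1]
width: 0.284
grasp_force: 59.5
```

Gripped: 59 N at 24 mm. Now lift, carry and turn by +184°.

Request:
carry_out(offset=[[0,0,1],[0,0,2.5],[0,0,3],[0.5,1,1],[0.5,1,0],[0.5,1,0],[0.5,1,0],[0.5,1,0],[0.5,1,0],[0.5,1,0],[0.5,1,0],[0.5,1,0]], angular=[[0,0,0],[0,0,0],[0,0,0],[0,0,1],[0,0,1],[0,0,1],[0,0,1],[0,0,1],[0,0,1],[0,0,1],[0,0,1],[0,0,1]])

```text
clock: 12.35
tcp_pos: [0.5518, -0.253, 0.0798]
orientation: [-0.079, 0.997, -0.0, 0.0]
ft_force: [-0.3, -0.9, -0.6]
width: 0.282
grasp_force: 58.8
```

Request:
carry_out(offset=[[0.5,1,0],[0.5,1,0],[0.5,1,0],[0.5,1,0],[0.5,1,0],[0.5,1,0],[0.5,1,0],[0.5,1,0],[0.5,1,0],[0.5,1,0],[0.5,1,0],[0.5,1,0]], angular=[[0,0,1],[0,0,1],[0,0,1],[0,0,1],[0,0,1],[0,0,1],[0,0,1],[0,0,1],[0,0,1],[0,0,1],[0,0,1],[0,0,1]])

```text
clock: 13.55
tcp_pos: [0.6118, -0.1329, 0.0797]
orientation: [-0.65, 0.76, -0.0, 0.0]
ft_force: [-0.5, 0.1, -0.2]
width: 0.281
grasp_force: 58.8
```

Request:
carry_out(offset=[[0.5,1,0],[0.5,1,0],[0.5,1,0],[0.5,1,0],[0.5,1,0],[0.5,1,0],[0.5,1,0],[0.5,1,0],[0.5,1,0],[0.9,0,0],[0,0,0],[0,0,0]], angular=[[0,0,1],[0,0,1],[0,0,1],[0,0,1],[0,0,1],[0,0,1],[0,0,1],[0,0,1],[0,0,1],[0,0,0.65],[0,0,0],[0,0,0]])

```text
clock: 14.75
tcp_pos: [0.6655, -0.0435, 0.0793]
orientation: [0.936, -0.353, -0.0, 0.0]
ft_force: [0.1, 0.1, -0.5]
width: 0.282
grasp_force: 58.8
```

Request:
carry_out(offset=[[0,0,-2],[0,0,-2],[0,0,-1.2],[0,0,-0.6],[0,0,-0.2],[0,0,0],[0,0,0]], angular=[[0,0,0],[0,0,0],[0,0,0],[0,0,0],[0,0,0],[0,0,0],[0,0,0]])

```text
clock: 15.45
tcp_pos: [0.6661, -0.0434, 0.0201]
orientation: [0.936, -0.352, 0.001, -0.0]
ft_force: [0.1, 0.2, -0.1]
width: 0.283
grasp_force: 58.8
```

```bash
python3 -c "
from h import *
save('wrist','w2');d=save('scene','s2');i=d['img'][180:280,270:420];cv2.imwrite('pics/c2.png',np.hstack([cv2.resize(i,(450,300),interpolation=2),cv2.resize(cv2.imread('pics/w2.png')[100:400,180:460],(280,300))]))
"
```

```text
(no output)
```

View pics/c2.png

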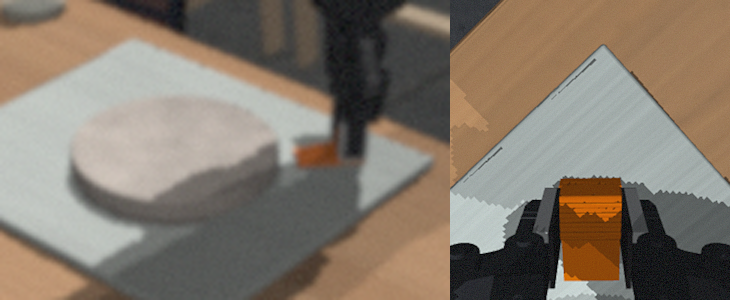

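The picture shows the shim held in the fingers with its blade pointing at the slab and tip about 13 mm short of it. Now lower it onto the plate.

Request:
carry_out(offset=[[0,0,-0.1],[0,0,-0.1],[0,0,0],[0,0,0]], angular=[[0,0,0],[0,0,0],[0,0,0],[0,0,0]])

```text
clock: 15.95
tcp_pos: [0.6658, -0.0434, 0.0174]
orientation: [0.936, -0.352, 0.0, -0.0]
ft_force: [-0.1, -0.4, 1.9]
width: 0.289
grasp_force: 59.1
```

Request:
carry_out(offset=[[0,0,-0.05],[0,0,0],[0,0,0]], angular=[[0,0,0],[0,0,0],[0,0,0]])

```text
clock: 16.25
tcp_pos: [0.6659, -0.0433, 0.0173]
orientation: [0.936, -0.352, 0.0, -0.0]
ft_force: [-1.8, -0.4, 5.5]
width: 0.285
grasp_force: 59.5
```

Request:
carry_out(offset=[[0,0,0.04],[-0.3,0.26,0],[-0.3,0.26,0],[-0.3,0.26,0],[-0.3,0.26,0],[-0.3,0.26,0],[-0.1,0.09,0],[0,0,0],[0,0,0]], angular=[[0,0,0],[0,0,0],[0,0,0],[0,0,0],[0,0,0],[0,0,0],[0,0,0],[0,0,0],[0,0,0]])

```text
clock: 17.15
tcp_pos: [0.6495, -0.0291, 0.0173]
orientation: [0.936, -0.352, -0.0, -0.0]
ft_force: [-0.4, -0.8, 7.0]
width: 0.286
grasp_force: 59.6
```

```bash
python3 tilt.py 4 2>/dev/null | grep scene
```

```text
scene ref [0.0019 0.0001 0.0357] (1584, np.float64(0.0009811446176859872)) now [ 0.001  -0.0003  0.0358] (1553, np.float64(0.0009893944723418273)) tilt deg 0.06057236381040117 down dir 23.816839645589177 dz 5.765170887071791e-05
```

No contact yet: r is 113 mm and I expect it at about 106. I'll ease the downforce and go on.

Request:
carry_out(offset=[[0,0,0.05],[-0.15,0.13,0],[-0.15,0.13,0],[0,0,0],[0,0,0]], angular=[[0,0,0],[0,0,0],[0,0,0],[0,0,0],[0,0,0]])

```text
clock: 17.75
tcp_pos: [0.6462, -0.0266, 0.0174]
orientation: [0.936, -0.352, -0.0, -0.0]
ft_force: [-0.4, 0.2, 3.9]
width: 0.286
grasp_force: 59.3
```

Request:
carry_out(offset=[[-0.08,0.07,0],[0,0,0]], angular=[[0,0,0],[0,0,0]])

```text
clock: 17.95
tcp_pos: [0.6457, -0.0261, 0.0174]
orientation: [0.936, -0.352, -0.0, 0.0]
ft_force: [0.1, -0.8, 1.5]
width: 0.287
grasp_force: 59.2
```

Request:
carry_out(offset=[[-0.06,0.05,0],[0,0,0]], angular=[[0,0,0],[0,0,0]])

```text
clock: 18.15
tcp_pos: [0.6451, -0.0256, 0.0174]
orientation: [0.936, -0.352, -0.0, 0.0]
ft_force: [1.0, 0.0, 1.6]
width: 0.281
grasp_force: 59.1
```

Request:
carry_out(offset=[[-0.06,0.05,0],[0,0,0]], angular=[[0,0,0],[0,0,0]])

```text
clock: 18.35
tcp_pos: [0.6445, -0.025, 0.0174]
orientation: [0.936, -0.352, -0.0, 0.0]
ft_force: [0.6, -0.4, 1.4]
width: 0.289
grasp_force: 59.1
```

Request:
carry_out(offset=[[-0.05,0.04,0],[0,0,0],[0,0,0]], angular=[[0,0,0],[0,0,0],[0,0,0]])

```text
clock: 18.65
tcp_pos: [0.644, -0.0246, 0.0174]
orientation: [0.936, -0.352, -0.0, 0.0]
ft_force: [0.1, 0.5, 0.6]
width: 0.283
grasp_force: 59.0
```

Request:
carry_out(offset=[[-0.05,0.04,0],[0,0,0],[0,0,0]], angular=[[0,0,0],[0,0,0],[0,0,0]])

```text
clock: 18.95
tcp_pos: [0.6436, -0.0243, 0.0174]
orientation: [0.936, -0.352, -0.0, 0.0]
ft_force: [-0.4, 0.2, -1.3]
width: 0.282
grasp_force: 58.9
```

```bash
python3 tilt.py 5 2>/dev/null | grep scene
```

```text
scene ref [0.0019 0.0001 0.0357] (1584, np.float64(0.0009811446176859872)) now [ 0.0011 -0.0003  0.0358] (1568, np.float64(0.000991344070537255)) tilt deg 0.05190320685374252 down dir 21.70634233932701 dz 4.191131010987392e-05
```

Request:
carry_out(offset=[[-0.04,0.03,0],[0,0,0],[0,0,0]], angular=[[0,0,0],[0,0,0],[0,0,0]])

```text
clock: 19.35
tcp_pos: [0.6432, -0.024, 0.0175]
orientation: [0.936, -0.352, -0.0, 0.0]
ft_force: [0.2, -0.2, -1.0]
width: 0.283
grasp_force: 58.9
```

```bash
python3 tilt.py 6 2>/dev/null | grep scene; python3 -c "
from h import *
for i in range(4):
    grab('scene');s=bot.state();print(s['ft_force'].round(1),s['torque'].round(2))"
```

```text
scene ref [0.0019 0.0001 0.0357] (1584, np.float64(0.0009811446176859872)) now [0.0015 0.0003 0.0358] (1553, np.float64(0.000991422781944845)) tilt deg 0.028423471492864595 down dir -21.617262260121734 dz 3.9122865417309804e-05
[-0.5 -0.1 -0.3] [-0.01 -0.03  0.02]
[-0.7  0.  -0.1] [-0.01  0.06  0.01]
[0.1 0.1 0. ] [ 0.03 -0.    0.04]
[-0.5 -0.8  0. ] [-0.02 -0.01  0.02]
```

Request:
carry_out(offset=[[-0.05,0.04,-0.01],[0,0,0],[0,0,0]], angular=[[0,0,0],[0,0,0],[0,0,0]])

```text
clock: 19.95
tcp_pos: [0.6428, -0.0236, 0.0175]
orientation: [0.936, -0.352, 0.0, -0.0]
ft_force: [0.9, -0.3, -0.2]
width: 0.283
grasp_force: 58.9
```

Request:
carry_out(offset=[[-0.05,0.04,0],[0,0,0],[0,0,0]], angular=[[0,0,0],[0,0,0],[0,0,0]])

```text
clock: 20.25
tcp_pos: [0.6423, -0.0232, 0.0174]
orientation: [0.936, -0.352, 0.0, 0.0]
ft_force: [-0.1, -0.9, 0.1]
width: 0.283
grasp_force: 58.9
```

```bash
python3 tilt.py 7 2>/dev/null | grep scene; python3 -c "
from h import *
for i in range(3):
    grab('scene');s=bot.state();print(s['ft_force'].round(1),s['torque'].round(2))"
```

```text
scene ref [0.0019 0.0001 0.0357] (1584, np.float64(0.0009811446176859872)) now [ 0.0005 -0.0006  0.0358] (1571, np.float64(0.0009792250732077936)) tilt deg 0.09176586033232369 down dir 25.985849518369896 dz 1.584930497006143e-05
[-0.2  0.6 -0.4] [-0.02 -0.01  0.01]
[-0.5 -0.1  0.6] [-0.02 -0.01  0.03]
[ 0.9  0.4 -0.4] [-0.01 -0.02 -0.05]
```

Request:
carry_out(offset=[[-0.05,0.04,0],[0,0,0],[0,0,0]], angular=[[0,0,0],[0,0,0],[0,0,0]])

```text
clock: 20.8
tcp_pos: [0.6418, -0.0228, 0.0174]
orientation: [0.936, -0.352, -0.0, -0.0]
ft_force: [0.7, 0.5, -0.5]
width: 0.279
grasp_force: 58.9
```

Request:
carry_out(offset=[[-0.05,0.04,0],[0,0,0],[0,0,0]], angular=[[0,0,0],[0,0,0],[0,0,0]])

```text
clock: 21.1
tcp_pos: [0.6413, -0.0224, 0.0174]
orientation: [0.936, -0.352, -0.0, 0.0]
ft_force: [0.1, -0.8, -1.3]
width: 0.287
grasp_force: 58.9
```

```bash
python3 tilt.py 8 2>/dev/null | grep scene; python3 -c "
from h import *
d=save('wrist','w8')
for i in range(3):
    grab('scene');s=bot.state();print(s['ft_force'].round(1),s['torque'].round(2))
i=cv2.imread('pics/scene8.png')[190:270,300:400];cv2.imwrite('pics/c3.png',np.hstack([cv2.resize(i,(450,360),interpolation=2),cv2.resize(d['img'][150:450,180:460],(336,360))]))"
```

```text
scene ref [0.0019 0.0001 0.0357] (1584, np.float64(0.0009811446176859872)) now [ 0.0021 -0.0003  0.0358] (1564, np.float64(0.001008893597386263)) tilt deg 0.021279720895657835 down dir 110.78866628780332 dz 4.544568878685207e-05
[ 0.7 -0.1 -0.1] [0.01 0.   0.02]
[-0.2 -0.4 -0.9] [-0.01  0.    0.01]
[ 0.1  0.1 -0.2] [0.03 0.03 0.01]
```

View pics/c3.png

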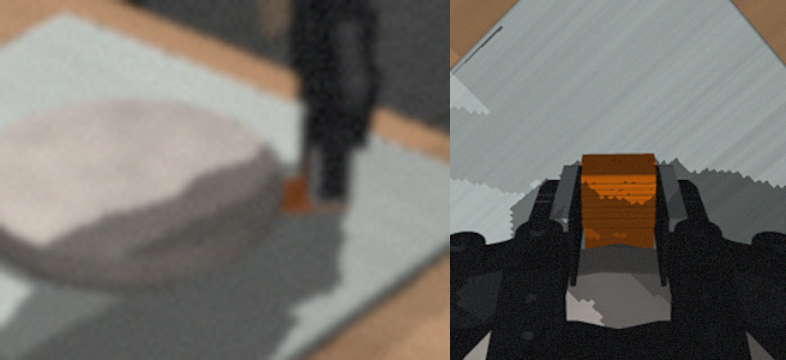

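The blade is under the slab's edge with nothing touching yet. I'll go on in small steps.

Request:
carry_out(offset=[[-0.05,0.04,0],[0,0,0],[0,0,0]], angular=[[0,0,0],[0,0,0],[0,0,0]])

```text
clock: 21.7
tcp_pos: [0.6407, -0.022, 0.0174]
orientation: [0.936, -0.352, -0.0, -0.0]
ft_force: [0.1, 0.0, -0.8]
width: 0.283
grasp_force: 58.9
```

Request:
carry_out(offset=[[-0.04,0.03,0],[0,0,0],[0,0,0]], angular=[[0,0,0],[0,0,0],[0,0,0]])

```text
clock: 22.0
tcp_pos: [0.6404, -0.0217, 0.0174]
orientation: [0.936, -0.352, -0.0, -0.0]
ft_force: [0.5, -0.2, 0.2]
width: 0.286
grasp_force: 58.9
```

Request:
carry_out(offset=[[-0.04,0.03,0],[0,0,0],[0,0,0]], angular=[[0,0,0],[0,0,0],[0,0,0]])

```text
clock: 22.3
tcp_pos: [0.64, -0.0215, 0.0174]
orientation: [0.936, -0.352, 0.0, 0.0]
ft_force: [0.1, -0.6, -0.1]
width: 0.283
grasp_force: 58.9
```

```bash
python3 -c "
from h import *
d=save('wrist','w9');P=cloud(d);t=bot.state()['tcp_pos'];print(t)
hsv=cv2.cvtColor(d['img'],cv2.COLOR_BGR2HSV)
u=np.array([.752,-.66]);v=np.array([.66,.752])
a=(P[...,:2]-t[:2])@u;b=(P[...,:2]-t[:2])@v
for lo in(-.008,-.003,.003):
    s=(abs(b-lo-.0025)<.0025)
    sl=s&(P[...,2]>.028)&(P[...,2]<.04)&(a<-.005)&(hsv[...,1]<90)
    o=s&(hsv[...,1]>170)&(hsv[...,0]<20)&(P[...,2]>.012)
    bl=o&(P[...,2]>.027)
    print('slab edge a',np.percentile(a[sl],[95,99,100]).round(4) if sl.any() else None,'orange a',a[o].min().round(4),a[o].max().round(4),'block',np.percentile(a[bl],[1,99]).round(4),P[...,2][bl].mean().round(4))
c=[]
"; python3 tilt.py 9 2>/dev/null | grep scene
```

```text
[ 0.64000822 -0.02147363  0.01742415]
slab edge a [-0.0214 -0.021  -0.0207] orange a -0.0236 0.0122 block [-0.0081  0.0115] 0.0307
slab edge a [-0.0213 -0.0208 -0.0205] orange a -0.0223 0.0757 block [-0.0082  0.0757] 0.0338
slab edge a [-0.0211 -0.0206 -0.0204] orange a -0.0233 0.012 block [-0.0082  0.0114] 0.0304
scene ref [0.0019 0.0001 0.0357] (1584, np.float64(0.0009811446176859872)) now [0.0013 0.0017 0.0357] (1567, np.float64(0.0009952680991578552)) tilt deg 0.10309989145797754 down dir -67.53018529998754 dz -1.0050567490593743e-05
```

The wrist view gives 19.6 mm of insertion (4.56 mm thick at the edge), because the block sits 1.7 mm behind the TCP. There is up to about 2.8 mm left.

Request:
carry_out(offset=[[-0.04,0.035,0],[0,0,0],[0,0,0]], angular=[[0,0,0],[0,0,0],[0,0,0]])

```text
clock: 22.75
tcp_pos: [0.6397, -0.0212, 0.0175]
orientation: [0.936, -0.352, 0.0, 0.0]
ft_force: [2.9, -0.7, -1.4]
width: 0.284
grasp_force: 58.8
```

Request:
carry_out(offset=[[-0.04,0.035,0],[0,0,0],[0,0,0]], angular=[[0,0,0],[0,0,0],[0,0,0]])

```text
clock: 23.05
tcp_pos: [0.6393, -0.0209, 0.0175]
orientation: [0.936, -0.352, 0.0, 0.0]
ft_force: [3.3, -2.5, -2.2]
width: 0.283
grasp_force: 58.9
```

Request:
carry_out(offset=[[-0.04,0.035,0],[0,0,0],[0,0,0]], angular=[[0,0,0],[0,0,0],[0,0,0]])

```text
clock: 23.35
tcp_pos: [0.6388, -0.0204, 0.0175]
orientation: [0.936, -0.352, 0.0, 0.0]
ft_force: [3.6, -2.6, -1.7]
width: 0.284
grasp_force: 58.9
```

Contact: 4 N along the push. I'll check level and release.

```bash
python3 tilt.py 10 2>/dev/null | grep scene
```

```text
scene ref [0.0019 0.0001 0.0357] (1584, np.float64(0.0009811446176859872)) now [0.0002 0.0005 0.0358] (1571, np.float64(0.0010161086301716756)) tilt deg 0.10514118134801212 down dir -14.119463224605832 dz 6.323505482403596e-05
```

Request:
carry_out(offset=[[0,0,0],[0,0,0],[0,0,0],[0,0,0],[0,0,0],[0,0,0]], angular=[[0,0,0],[0,0,0],[0,0,0],[0,0,0],[0,0,0],[0,0,0]], jaw=5)

```text
clock: 24.05
tcp_pos: [0.6387, -0.0203, 0.0174]
orientation: [0.936, -0.352, -0.0, -0.0]
ft_force: [0.6, 0.5, -0.1]
width: 0.586
grasp_force: 0.0
```

Request:
carry_out(offset=[[0,0,1],[0,0,2],[0,0,2],[0,0,2],[0,0,0],[0,0,0]], angular=[[0,0,0],[0,0,0],[0,0,0],[0,0,0],[0,0,0],[0,0,0]])

```text
clock: 24.65
tcp_pos: [0.6391, -0.0204, 0.0879]
orientation: [0.936, -0.352, 0.001, -0.0]
ft_force: [-1.1, -0.4, -0.1]
width: 0.583
grasp_force: 0.0
```

```bash
python3 -c "
from h import *
d=save('wrist','w11');P=cloud(d);t=np.array([.6388,-.0204])
hsv=cv2.cvtColor(d['img'],cv2.COLOR_BGR2HSV)
u=np.array([.752,-.66]);v=np.array([.66,.752])
a=(P[...,:2]-t)@u;b=(P[...,:2]-t)@v
for lo in(-.008,-.003,.003):
    s=(abs(b-lo-.0025)<.0025)
    sl=s&(P[...,2]>.030)&(P[...,2]<.04)&(a<-.015)&(hsv[...,1]<90)
    bl=s&(hsv[...,1]>170)&(hsv[...,0]<20)&(P[...,2]>.027)&(abs(a)<.02)
    print('slab edge a',np.percentile(a[sl],[95,99,100]).round(4) if sl.any() else None,'block',np.percentile(a[bl],[1,99]).round(4),P[...,2][bl].mean().round(4))
"; python3 tilt.py 11 2>/dev/null
```

```text
slab edge a [-0.0224 -0.0204 -0.0196] block [-0.0078  0.0115] 0.0316
slab edge a [-0.0223 -0.0201 -0.0195] block [-0.0077  0.0114] 0.0311
slab edge a [-0.0223 -0.0199 -0.019 ] block [-0.0083  0.0114] 0.0302
top ref [-0.003  -0.0036  0.034 ] (2566, np.float64(0.0025270438237256724)) now [-0.0011  0.0002  0.0341] (1094, np.float64(0.0025783890988807442)) tilt deg 0.24444841539458823 down dir -115.6581871893725 dz 0.00010155857144918817
scene ref [0.0019 0.0001 0.0357] (1584, np.float64(0.0009811446176859872)) now [0.0005 0.0008 0.0357] (1576, np.float64(0.0010192381271610777)) tilt deg 0.08945664116286664 down dir -26.103644522331024 dz 1.1358459409277488e-06
```

View pics/w11.png

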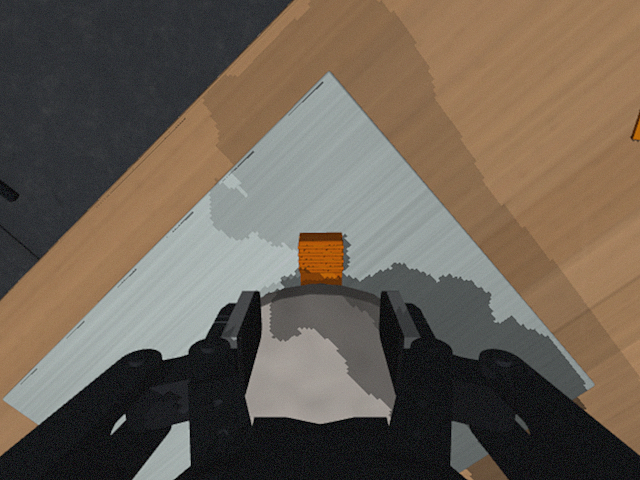

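The shim stands straight under the slab's rim, with its block at about (321,260). The slab is level and has not moved. Now the proof press over the shim.

Request:
carry_out(offset=[[-0.6,0.6,0],[-1.0,0.8,0],[-0.95,0.9,-1],[0,0,-1.5],[0,0,-1.5],[0,0,-0.6],[0,0,0],[0,0,0],[0,0,0]], angular=[[0,0,0],[0,0,0],[0,0,0],[0,0,0],[0,0,0],[0,0,0],[0,0,0],[0,0,0],[0,0,0]], jaw=0)

```text
clock: 25.7
tcp_pos: [0.6138, 0.0024, 0.042]
orientation: [0.936, -0.352, 0.0, -0.0]
ft_force: [0.2, -0.3, 0.2]
width: 0.001
grasp_force: 0.0
```

Request:
carry_out(offset=[[0,0,-0.2],[0,0,-0.1],[0,0,-0.1],[0,0,0],[0,0,0]], angular=[[0,0,0],[0,0,0],[0,0,0],[0,0,0],[0,0,0]])

```text
clock: 26.2
tcp_pos: [0.6133, 0.0026, 0.0374]
orientation: [0.936, -0.352, -0.0, 0.0]
ft_force: [0.6, 0.1, -0.2]
width: 0.002
grasp_force: 0.0
```

Request:
carry_out(offset=[[0,0,-0.1],[0,0,-0.1],[0,0,-0.1],[0,0,-0.05],[0,0,0],[0,0,0]], angular=[[0,0,0],[0,0,0],[0,0,0],[0,0,0],[0,0,0],[0,0,0]])

```text
clock: 26.8
tcp_pos: [0.6132, 0.0026, 0.0341]
orientation: [0.936, -0.352, 0.0, -0.0]
ft_force: [-1.5, 0.3, 2.6]
width: -0.001
grasp_force: 1.0
```

Request:
carry_out(offset=[[0,0,-0.03],[0,0,0],[0,0,0]], angular=[[0,0,0],[0,0,0],[0,0,0]])

```text
clock: 27.1
tcp_pos: [0.6133, 0.0026, 0.034]
orientation: [0.936, -0.352, 0.0, -0.0]
ft_force: [-2.5, -0.5, 5.3]
width: 0.004
grasp_force: 2.7
```

Request:
carry_out(offset=[[0,0,-0.03],[0,0,0],[0,0,0]], angular=[[0,0,0],[0,0,0],[0,0,0]])

```text
clock: 27.4
tcp_pos: [0.6133, 0.0026, 0.0339]
orientation: [0.936, -0.352, 0.0, -0.0]
ft_force: [-3.7, -0.0, 8.2]
width: 0.004
grasp_force: 3.6
```

Request:
carry_out(offset=[[0,0,-0.025],[0,0,0],[0,0,0]], angular=[[0,0,0],[0,0,0],[0,0,0]])

```text
clock: 27.7
tcp_pos: [0.6133, 0.0026, 0.0339]
orientation: [0.936, -0.352, 0.0, -0.0]
ft_force: [-3.2, -0.3, 8.8]
width: -0.001
grasp_force: 4.3
```

Request:
carry_out(offset=[[0,0,0],[0,0,0],[0,0,0],[0,0,0],[0,0,0]], angular=[[0,0,0],[0,0,0],[0,0,0],[0,0,0],[0,0,0]])

```text
clock: 28.2
tcp_pos: [0.6133, 0.0026, 0.0339]
orientation: [0.936, -0.352, 0.0, -0.0]
ft_force: [-3.0, -0.4, 8.6]
width: 0.001
grasp_force: 4.3
```

```bash
python3 tilt.py 12 2>/dev/null | grep scene; python3 -c "
from h import *
print(bot.state()['ft_force'])"
```

```text
scene ref [0.0019 0.0001 0.0357] (1584, np.float64(0.0009811446176859872)) now [0.0004 0.0009 0.0358] (1508, np.float64(0.0010062359420872741)) tilt deg 0.10063631611636342 down dir -28.349772201533355 dz 2.8573628511559257e-05
[-3.61828496 -0.69169571  8.5833834 ]
```

Firm at 8.6 N with no drop. A little more gets to about 10 N, then lift clear.

Request:
carry_out(offset=[[0,0,-0.02],[0,0,0],[0,0,0],[0,0,0],[0,0,0]], angular=[[0,0,0],[0,0,0],[0,0,0],[0,0,0],[0,0,0]])

```text
clock: 28.8
tcp_pos: [0.6133, 0.0026, 0.0338]
orientation: [0.936, -0.352, 0.0, -0.0]
ft_force: [-4.4, -0.1, 9.6]
width: -0.001
grasp_force: 4.8
```

Request:
carry_out(offset=[[0,0,0.2],[0,0,0.8],[0,0,2],[0,0,3],[0,0,3],[0,0,3],[0,0,0],[0,0,0]], angular=[[0,0,0],[0,0,0],[0,0,0],[0,0,0],[0,0,0],[0,0,0],[0,0,0],[0,0,0]])

```text
clock: 29.6
tcp_pos: [0.6137, 0.0026, 0.1535]
orientation: [0.936, -0.352, 0.001, -0.0]
ft_force: [-0.8, -0.1, -0.5]
width: 0.0
grasp_force: 0.0
```

```bash
python3 tilt.py 13 2>/dev/null | grep scene; python3 -c "
from h import *
d=save('wrist','w13')
i=cv2.imread('pics/scene13.png')[180:280,270:420];cv2.imwrite('pics/c4.png',np.hstack([cv2.resize(i,(450,300),interpolation=2),cv2.resize(d['img'],(340,300))]))"
```

```text
scene ref [0.0019 0.0001 0.0357] (1584, np.float64(0.0009811446176859872)) now [0.0009 0.0002 0.0358] (1572, np.float64(0.0010046991777296547)) tilt deg 0.059613146625722105 down dir -8.081329465965398 dz 3.599379013877191e-05
```

View pics/c4.png

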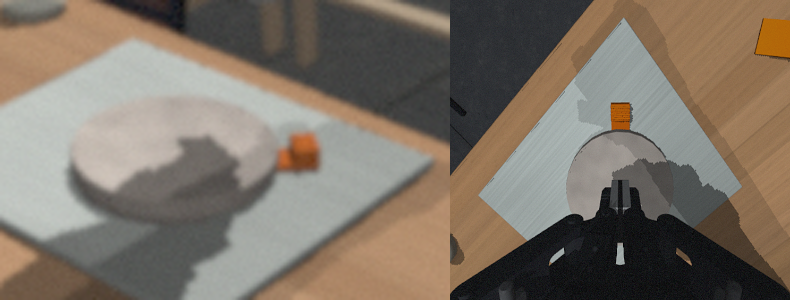

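The slab is level and in place, the shim is in, and the robot is clear. I'm handing in.

```bash
python3 -c "
from cell import bot
print(bot.job_done())"
```

```text
the job is handed in; nothing more can be done
None
```

Job handed in at about 30 s: the slab rocked on its -41° side, the orange shim is in about 20 mm there and released, and a 9.6 N press over it showed no rocking, with the slab level and in place.

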